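# Take the empty ink cassette out of the carton coder

### The job

The ink cassette in the carton coder is empty. Swing the coder's sprung hold-down arm off the cassette and clip it onto the parking post, so that it stays there when you let go of it. Then squeeze the cassette's two orange side catches together, lift the cassette straight out, and finish holding it by the squeezed catches: upright and still, about a hand's width (8 cm) above the coder's deck; do not put it down, and leave the other things on the table alone.

Things in the scene. Friction and masses are not known exactly. Their poses are not given: they have to be found in the camera images.
- coder: carton coder, fixed: grey housing, steel deck 75 mm above the table, 185 x 250 mm (x -85 to +100, y -125 to +125 mm), a low carton tray juts 34 mm out of its front. Origin: under the housing at table height; x to its rear, y to its left, z up. The cassette sits in a well in the deck, centred at x 0, y +30 mm
- pivot (a point): axis of the hold-down arm (a vertical hinge at the rear of the deck), at coder x +72, y +30 mm, 116.5 mm above the table
- hold_arm (a joint): hold-down arm (steel bar 16 x 8 mm, top 116.5 mm above the table), rad. 0: over the cassette, pointing to coder -x. Grows counter-clockwise seen from above, toward coder -y. A spring pulls it back (1 to 2 N at the knob). Its clip meets the post near 1.05 and has snapped on near 1.25 (about 7 N at the knob), then holds alone; hard stop 1.3
- red_knob (a point): middle of the red upright knob on the arm, 95 mm from the pivot: a cylinder 16 mm across, from 116.5 to 146.5 mm above the table (this point is at 134.5 mm). It turns with the arm
- park_post (a point): the parking post, a bare upright steel pin 10 mm across on the deck at the right rear; this point is its top, 117 mm above the table, 62 mm from the arm's pivot
- cassette: ink cassette, black, blue top, 56 (x) x 44 (y) x 62 mm, foot 52 mm in y, 0.13 to 0.25 kg, an orange catch on each y side. Origin: middle of its underside, 45 mm above the table in the well; axes as the coder's. Its top stands 32 mm above the deck. In the well it has 1.5 mm play; the catches hook under the deck until both are squeezed in
- catch_left (a joint): tilt of the left (+y) catch, rad. 0: sprung out (the two tops are about 66 mm apart over all). Unhooked from about 0.16; at about 0.22 flush with the cassette's side, the fingers then about 44 mm apart. Takes about 5 N; let go, it springs out
- catch_right (a joint): tilt of the right (-y) catch, rad: as for the left one
- catch_left_pad (a point): middle of the ribbed outside of the left catch, 88 mm above the table (13 mm above the deck) in place. The catch is 13 mm wide in x and reaches 21 mm above the deck; squeeze its upper part
- catch_right_pad (a point): the same on the right catch
- spare_cassette: the new cassette, the same shape with a yellow cover, waiting on the table to the right of the coder; not to be touched
- batch_book: black spiral notebook, 210 x 153 x 16 mm, bystander
- marker_1: marker pen, 135 mm long, lying on the notebook, bystander
- carton_a: dark red carton standing left of the coder, 73 x 59 x 134 mm, bystander
- carton_b: dark red carton standing right of the coder, 73 x 59 x 134 mm, bystander
- label_roll: roll of round seals, 72 mm across, 33 mm high, left of the coder, bystander
Mind the look-alikes: they are no part of the job. Leave any pink look-alike of the cassette alone.

How it is judged:
On the way:
1. the hold-down arm is clipped on the parking post and stays there with the fingers off the coder (value of joint hold_arm above 1.18 rad and contact force between the fingers and coder below 0.1 N), for 0.3 s.
At the end, for the whole second after the job is handed in: The hold-down arm is still clipped on its post (joint over 1.18 rad); the cassette is held still by the fingers with both catches squeezed in (each over 0.16 rad), its underside at least 50 mm above the coder's deck, touching nothing of the coder, within 0.3 rad of upright (value of joint hold_arm above 1.18 rad and value of joint each of catch_left, catch_right above 0.16 rad and contact force between the fingers and cassette above 3 N and contact force between cassette and coder below 0.1 N and z of cassette in the frame of coder above 0.125 m and angle between cassette's own z axis and vertical below 0.3 rad and linear speed of cassette below 0.03 m/s); the arm keeps its last pose, push and grip.
It fails at once if the spare cassette, the book, the pen, a carton or the label roll is shifted by more than 30 mm (distance of any of spare_cassette, batch_book, marker_1, carton_a, carton_b, label_roll from where it was at the start of the episode above 0.03 m).
It also fails if it takes over 51 s, if anything falls off the work surface, if the arm or the gripper's body presses on something with over 40 N, if the wrist force passes 120 N, or if a joint passes its speed limit or range.

### The arm

A 6-joint arm with a two-finger parallel gripper is mounted at the origin on a cart in front of the work surface, level with it; the furniture and walls round the work are solid. World frame = base frame: x ahead of the robot, y to its left, z up, the work surface at z = 0. Lengths are in m, angles in rad, forces in N, time in s.
With the tool pointing down it reaches from about 0.375 to 0.9 m from the base axis. Payload 3.1 kg.
Tool frame: the origin (TCP) lies midway between the tips of the shut fingers; the grasp point (between the pads) lies 19 mm behind it (manip.grip_depth is the distance from the TCP to the grasp point, in m); z points along the fingers, y is the line along which they close (so a half turn about z gives the same grasp; the last joint's range is limited). The gripper opens to 85 mm and grips with 20 to 120 N. Pads are 22 mm wide; open, the fingers measure 114 mm over their backs; the gripper's body (76 mm by 85 mm) begins 54 mm behind the grasp point. The pads swing forward as they close: fully open they stand 13 mm farther back than shut.
Start: joints at [-1.329, 0.527, 1.433, -0, 1.181, -0.178], TCP at [0.255, -0.571, 0.231] pointing down, gripper open.
Joint ranges: [-3.08, 3.08], [-0.75, 2.2], [0.22, 2.44], [-1.43, 4.57], [0, 2.65], [-2.85, 2.85]. Speed limits (rad/s): [2.79, 2.79, 3.14, 3.14, 3.14, 3.14].

### API

Orientations are given as a unit quaternion [x, y, z, w].
In Python, from station import telemetry, snapshot, manip gives the robot as it stands. The module is installed in compiled form; this text tells all that it offers.
- The arm moves only by the shell command python3 -m crank 'ROWS' [OPENING] [FORCE]. ROWS is text: rows parted by semicolons, each of 6 numbers parted by spaces: the shift along the tool's x, y, z as a fraction of full scale, then the turn, a rotation vector about the tool's x, y, z as a fraction of full scale. A call has exactly 5 rows; each row shifts and turns the commanded pose from where the row before left it, along the tool's axes as they then stand; what a row does not reach is not made up. Full scale, the value 1, is 4 cm for a shift and 90 degrees for a turn. A row lasts 1/10 s, in which the tool goes at most 50 mm and 8.59 degrees, less where a joint would pass 70% of its speed; a pose out of reach is approached as far as the arm can. A call with a number of a shift or a turn outside -1 to 1 is refused whole. A call with a gripper value outside its range is refused whole. OPENING is the opening, from -1 (shut) to 1 (fully open), set as the call begins (- or left out, the last holds). The fingers move at their own pace and stop on an object; FORCE is the grip in N (left out, the last holds). Time passes only in rows, so rows that do not move let the fingers close, or fill a call up. It gives the time, the measured TCP pose, the force, the opening and the grip force at its end, in the units of the state.
- telemetry.sense(): the state, without advancing time (a new reading comes with each control period).
- snapshot(name): name is "side" or "top" or "wrist"; returns a dict with "image" (400x640x3 uint8, red, green, blue), "depth" (400x640 float32, m along the optical axis (not along the pixel's ray), 0 where there is no reading), "camera_matrix" (3x3 intrinsics, pixels), "rvec" (rotation vector, rad) and "tvec" (3), from world to camera coordinates, as OpenCV has them. Camera axes: x right, y down, z forward; pixel columns grow to the right and rows downward; lengths in m; the calibration is good to about 2 mm. A picture is of the moment at which its call begins.
- manip.sign_off(): hands the job in; it is judged then, once.
The state is a dict: "t": time; "q": joint angles; "qd": joint speeds; "tau": joint torques, N m; "tcp_pos": TCP position; "tool_rot": TCP orientation; "force": force on the tool from outside, world axes, zero at the start; "ft_torque": the same for the moment, N m; "finger_gap": opening from 0.0 (shut) to 1.0 (fully open); "gripper_force": force on a finger pad.
Only numpy, scipy, OpenCV 4.12 (cv2) and the standard library are available. Lean on these libraries where they do the work, as an engineer would, in place of code of your own. Each camera call takes 0.05 s, during which the arm holds its last target. There are 200 camera calls.

## Working session

There is one attempt and no reset: what is moved stays moved. The work goes in short steps, Python scripts to look and compute and a shell command to move; the robot and the scene stay as the last step left them, time stands still between calls to the robot, and variables do not carry over. Pictures are saved under pics/ and viewed, at most 10 in all, crops included, and the job is handed in when it is done.

```bash
mkdir -p pics
cat > h.py <<'E'
import numpy as np, cv2
from scipy.spatial.transform import Rotation as R
from station import telemetry, snapshot, manip
def cam(s):
    Rm=cv2.Rodrigues(np.array(s["rvec"],float))[0]; return Rm,np.array(s["tvec"],float).ravel(),np.array(s["camera_matrix"],float)
def ray(s,u,v,z):
    Rm,t,K=cam(s); d=Rm.T@np.linalg.inv(K)@[u,v,1]; c=-Rm.T@t
    return c+d*(z-c[2])/d[2]
def cloud(s):
    Rm,t,K=cam(s); D=s["depth"]; v,u=np.mgrid[:400,:640]
    P=np.stack([(u-K[0,2])/K[0,0]*D,(v-K[1,2])/K[1,1]*D,D],-1)
    return (P-t)@Rm
def save(s,n): cv2.imwrite(f"pics/{n}.png",s["image"][:,:,::-1])
E
python3 - <<'E'
from h import *
import pickle
for n in ("top","side"):
    s=snapshot(n); save(s,n+"0"); pickle.dump(s,open(n+".pkl","wb"))
    Rm,t,K=cam(s); print(n,-Rm.T@t,Rm[2])
s=telemetry.sense(); print(s)
E
```

```text
top [ 0.22133801 -0.0804492   1.49839745] [ 0.18481096  0.00483774 -0.98276218]
side [ 0.24048202 -1.0680608   0.70656975] [ 0.20919305  0.84242042 -0.49655423]
{'t': 0.1, 'q': array([-1.32949365e+00,  5.28381853e-01,  1.43378333e+00, -6.18163058e-06,
        1.18137587e+00, -1.78449710e-01]), 'qd': array([-1.40380029e-03, -2.64079956e-03, -2.50097270e-03, -2.50409721e-04,
       -3.49966953e-04,  4.62091441e-05]), 'tau': array([ 1.65540951e-04, -4.43303311e+01, -1.78586644e+01, -2.67777577e-04,
        3.88905595e-03,  2.74486302e-05]), 'tcp_pos': array([ 0.2546073 , -0.57008687,  0.23042323]), 'tool_rot': array([ 9.78056007e-01,  2.08339862e-01, -3.34674778e-05, -9.73628866e-04]), 'force': array([ 0.18963932, -0.55003937,  0.13088646]), 'ft_torque': array([0.02221359, 0.02388197, 0.01365983]), 'gripper_force': 0.0, 'finger_gap': 1.0006460462130966}
```

View pics/top0.png

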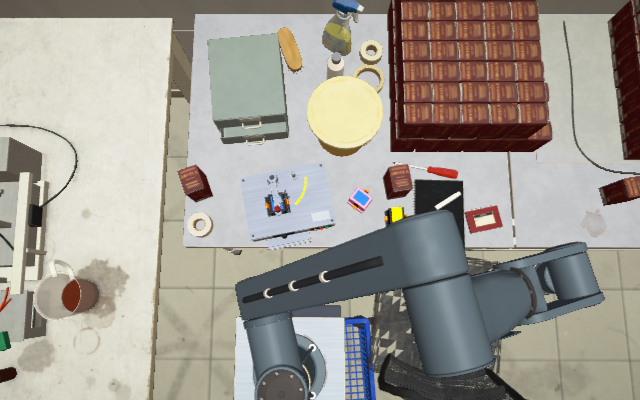

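View pics/side0.png

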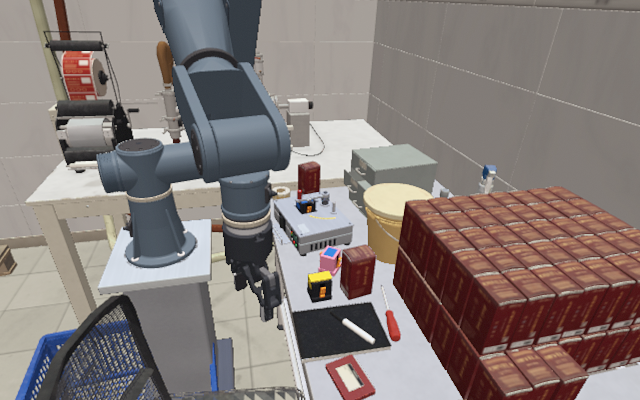

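The top view shows the coder at about (288,200), its red knob near (278,209) and the orange catches at either side of the cassette. A pink look-alike is at (360,199), the yellow spare at (395,215), and cartons at (195,182) and (398,180).

Run:
```python
from h import *
import pickle
s=pickle.load(open("top.pkl","rb")); P=cloud(s); im=s["image"]
cv2.imwrite("pics/crop1.png",cv2.resize(im[155:250,235:345,::-1],None,fx=6,fy=6,interpolation=cv2.INTER_CUBIC))
roi=np.zeros((400,640),bool); roi[155:250,235:345]=1
m=roi&(abs(P[...,2]-.075)<.008)
lab=cv2.morphologyEx(m.astype(np.uint8),cv2.MORPH_OPEN,np.ones((3,3)))
n,L,st,_=cv2.connectedComponentsWithStats(lab); k=1+st[1:,4].argmax(); m=L==k
print("deck z",np.median(P[m][:,2]))
v,u=np.nonzero(m); Q=np.array([ray(s,a,b,.075)[:2] for a,b in zip(u,v)])
c,sz,a=cv2.minAreaRect((Q*1000).astype(np.float32)); print(c,sz,a); print(cv2.boxPoints((c,sz,a)))
hsv=cv2.cvtColor(im,cv2.COLOR_RGB2HSV); H,S,V=cv2.split(hsv)
for nm,mm,z in (("red",((H<5)|(H>174))&(S>150)&(V>90),.1465),("orange",(H>=6)&(H<20)&(S>150)&(V>120),.094),("blue",(H>95)&(H<125)&(S>130)&(V>90),.107),("yellow",(H>22)&(H<35)&(S>120),.075)):
    n,L,st,ce=cv2.connectedComponentsWithStats((mm&roi).astype(np.uint8))
    for i in range(1,n):
        if st[i,4]>3: print(nm,st[i],ce[i].round(1),ray(s,*ce[i],z).round(4),np.median(P[L==i],0).round(4))
```

```text
deck z 0.0747547399902135
(484.9075622558594, 7.745635986328125) (187.89065551757812, 251.8115692138672) 11.3917818069458
[[ 367.94452  112.61525]
 [ 417.68152 -134.23552]
 [ 601.8706   -97.12398]
 [ 552.1336   149.72679]]
red [275 206   5   6  23] [277.1 208.2] [0.4483 0.0299 0.1465] [0.4485 0.0301 0.1453]
orange [285 199   4   7  15] [286.5 201.9] [0.4755 0.0075 0.094 ] [0.4766 0.009  0.0908]
orange [266 203   4   6  18] [267.5 205.5] [0.4649 0.0618 0.094 ] [0.4651 0.0626 0.0895]
blue [270 196   5  15  35] [271.9 202.7] [0.4708 0.0482 0.107 ] [0.4701 0.0479 0.1065]
blue [280 203   4   7  18] [281.4 205.8] [0.4618 0.021  0.107 ] [0.4613 0.0217 0.1072]
yellow [295 177  12  28  58] [302.  191.4] [ 0.5104 -0.0362  0.075 ] [ 0.5084 -0.0392  0.075 ]
```

View pics/crop1.png

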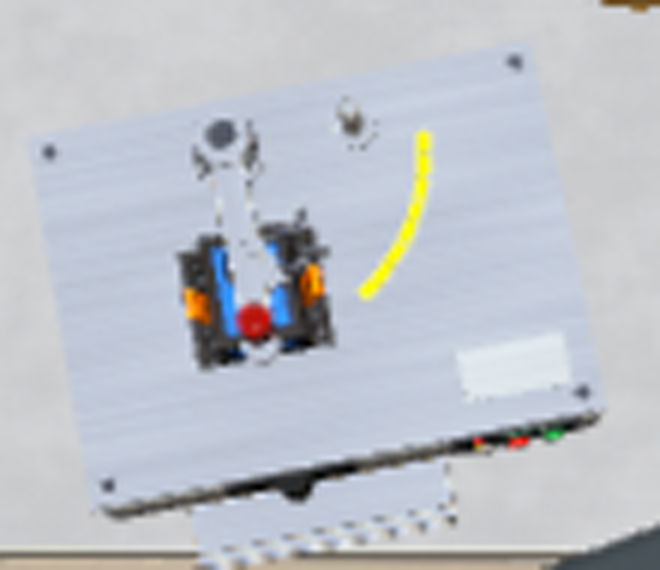

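The crop shows the red knob at crop px (255,322), the post at about (350,122), the pivot at (220,133) and the orange catches at (197,305) and (312,283). All of these agree with a coder yaw of about 11.4° and an origin near (0.477, 0.006), so I'll move to above the knob.

```bash
cat >> h.py <<'E'
YAW=np.radians(11.39); O=np.array([.4770,.0057])
def c2w(x,y): c,s=np.cos(YAW),np.sin(YAW); return O+[c*x-s*y,s*x+c*y]
def go(p,yaw):
    "tool-frame shift (units of 40 mm) and turn (units of 90 deg) to TCP p, tool straight down with tool x at yaw"
    s=telemetry.sense(); A=R.from_quat(s["tool_rot"])
    B=R.from_euler("z",yaw)*R.from_euler("x",np.pi)
    d=np.array(p)-s["tcp_pos"]
    print("t",round(s["t"],2),"tcp",s["tcp_pos"].round(4),"gap",round(s["finger_gap"],3),"grip",round(s["gripper_force"],1),"F",s["force"].round(1),"q",s["q"].round(2))
    print("shift now",(A.inv().apply(d)/.04).round(3),"shift after turn",(B.inv().apply(d)/.04).round(3),"turn",((A.inv()*B).as_rotvec()/(np.pi/2)).round(4))
E
python3 -m crank '0 0 0 0 0 0.07; 0 0 0 0 0 0.07; 0.48 -0.86 0 0 0 0; 0.48 -0.86 0 0 0 0; 0.48 -0.86 0 0 0 0' 0
python3 -m crank '0.48 -0.86 0 0 0 0; 0.48 -0.86 0 0 0 0; 0.48 -0.86 0 0 0 0; 0.48 -0.86 0 0 0 0; 0.48 -0.86 0 0 0 0'
python3 -m crank '0.48 -0.86 0 0 0 0; 0.48 -0.86 0 0 0 0; 0.48 -0.86 0 0 0 0; 0.48 -0.86 0 0 0 0; 0.48 -0.86 0 0 0 0'
python3 - <<'E'
from h import *
k=c2w(-.023,.030); print(k); go([*k,.2],YAW)
E
```

```text
t: 0.6
tcp_pos: [0.2907, -0.4566, 0.2307]
tool_rot: [0.995, 0.099, -0.0, -0.001]
force: [0.8, 1.0, -0.1]
finger_gap: 0.502
gripper_force: 0.0
t: 1.1
tcp_pos: [0.3507, -0.2688, 0.2311]
tool_rot: [0.995, 0.1, -0.0, -0.0]
force: [0.3, -0.1, 0.4]
finger_gap: 0.501
gripper_force: 0.0
t: 1.6
tcp_pos: [0.4106, -0.0812, 0.2312]
tool_rot: [0.995, 0.1, -0.0, -0.0]
force: [0.8, 0.2, -0.4]
finger_gap: 0.496
gripper_force: 0.0
[0.44852838 0.03056699]
t 1.6 tcp [ 0.4106 -0.0812  0.2312] gap 0.496 grip 0.0 F [ 0.8  0.2 -0.4] q [-0.46  0.25  1.92  0.    0.97  0.91]
shift now [ 1.483 -2.551  0.781] shift after turn [ 1.481 -2.552  0.781] turn [-0.0001  0.0001  0.0005]
```

```bash
python3 -m crank '0.5 -0.85 0.2 0 0 0; 0.5 -0.85 0.2 0 0 0; 0.48 -0.85 0.2 0 0 0; 0 0 0.2 0 0 0; 0 0 0 0 0 0'
python3 - <<'E'
from h import *
k=c2w(-.023,.030); go([*k,.123],YAW)
s=snapshot("wrist"); save(s,"w1")
hsv=cv2.cvtColor(s["image"],cv2.COLOR_RGB2HSV); H,S,V=cv2.split(hsv)
n,L,st,ce=cv2.connectedComponentsWithStats((((H<5)|(H>174))&(S>150)&(V>90)).astype(np.uint8))
P=cloud(s)
for i in range(1,n):
    if st[i,4]>100: print(st[i],ce[i],ray(s,*ce[i],.1465),np.median(P[L==i],0))
E
```

```text
t: 2.1
tcp_pos: [0.4473, 0.0297, 0.1982]
tool_rot: [0.995, 0.101, -0.002, -0.0]
force: [-0.2, -0.1, 0.3]
finger_gap: 0.498
gripper_force: 0.0
t 2.1 tcp [0.4473 0.0297 0.1982] gap 0.498 grip 0.0 F [-0.2 -0.1  0.3] q [-0.18  0.35  1.9  -0.    0.9   1.18]
shift now [ 0.04  -0.013  1.88 ] shift after turn [ 0.035 -0.015  1.88 ] turn [-0.0005  0.002   0.0025]
[309 207  22  20 322] [319.64906832 216.35403727] [0.44878094 0.03246862 0.1465    ] [0.44900206 0.03249971 0.14684429]
```

View pics/w1.png

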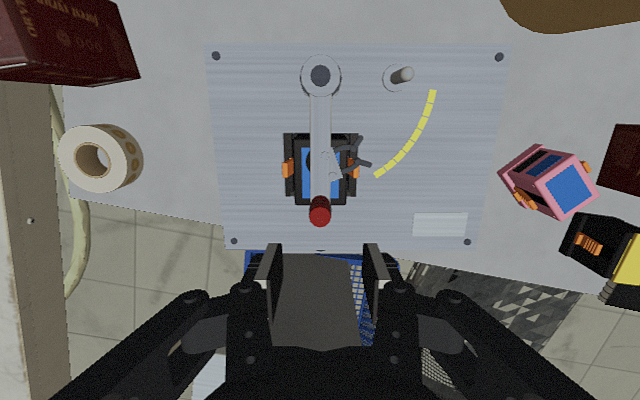

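The wrist view has the knob at (320,211) between the fingers, which sit at x 265 and 375. The clip fork is at (350,155) and the post at (402,75), so I'll descend and grip.

```bash
python3 -m crank '0.04 0 0.5 0 0 0; 0 -0.02 0.5 0 0 0; 0 0 0.5 0 0 0; 0 0 0.37 0 0 0; 0 0 0 0 0 0'
python3 -m crank '0 0 0 0 0 0; 0 0 0 0 0 0; 0 0 0 0 0 0; 0 0 0 0 0 0; 0 0 0 0 0 0' -1 30
python3 - <<'E'
from h import *
k=c2w(-.023,.030); go([*k,.123],YAW)
E
```

```text
t: 2.65
tcp_pos: [0.4485, 0.0286, 0.1234]
tool_rot: [0.995, 0.098, -0.002, -0.0]
force: [0.1, 0.4, -0.1]
finger_gap: 0.506
gripper_force: 0.0
t: 3.15
tcp_pos: [0.45, 0.0299, 0.1253]
tool_rot: [0.995, 0.1, 0.001, 0.0]
force: [-1.1, -1.1, 7.0]
finger_gap: 0.17
gripper_force: 29.8
t 3.15 tcp [0.45   0.0299 0.1253] gap 0.17 grip 29.8 F [-1.1 -1.1  7. ] q [-0.18  0.48  1.96 -0.    0.7   1.19]
shift now [-0.034 -0.024  0.058] shift after turn [-0.034 -0.024  0.058] turn [ 0.0004 -0.0007  0.0008]
```

```bash
cat >> h.py <<'E'
def th():
    p=telemetry.sense()["tcp_pos"][:2]-c2w(.072,.030); c,s=np.cos(-YAW),np.sin(-YAW)
    x,y=c*p[0]-s*p[1],s*p[0]+c*p[1]; yw=R.from_quat(telemetry.sense()["tool_rot"]).as_matrix()[:2,0]
    print("theta",np.arctan2(-y,-x),"r",np.hypot(x,y),"tool yaw rel",np.arctan2(yw[1],yw[0])-YAW)
E
python3 -m crank '0.007 0.186 -0.05 0 0 -0.05; 0.007 0.186 0 0 0 -0.05; 0.007 0.186 0 0 0 -0.05; 0.007 0.186 0 0 0 -0.05; 0.007 0.186 0 0 0 -0.05'
python3 -c "from h import *; th()"
python3 -m crank '0.007 0.186 0 0 0 -0.05; 0.007 0.186 0 0 0 -0.05; 0.007 0.186 0 0 0 -0.05; 0.007 0.186 0 0 0 -0.05; 0.007 0.186 0 0 0 -0.05'
python3 -c "from h import *; th()"
```

```text
t: 3.65
tcp_pos: [0.465, -0.0039, 0.1257]
tool_rot: [0.956, 0.293, 0.001, -0.0]
force: [4.1, 3.3, -11.0]
finger_gap: 0.172
gripper_force: 31.0
theta 0.407619711811102 r 0.09333426293924955 tool yaw rel 0.39585221569592616
t: 4.15
tcp_pos: [0.4912, -0.0291, 0.1256]
tool_rot: [0.881, 0.473, 0.001, -0.001]
force: [3.9, 6.3, -9.2]
finger_gap: 0.171
gripper_force: 31.2
theta 0.7999953358971715 r 0.09326428546219552 tool yaw rel 0.7875561505033588
```

```bash
python3 -m crank '0.007 0.186 0.02 0 0 -0.05; 0.007 0.186 0 0 0 -0.05; 0.007 0.186 0 0 0 -0.05; 0.007 0.186 0 0 0 -0.05; 0.007 0.186 0 0 0 -0.05'
python3 -c "from h import *; th()"
python3 -m crank '0.004 0.11 0 0 0 -0.03; 0.001 0.04 0 0 0 -0.01; 0 0 0 0 0 0; 0 0 0 0 0 0; 0 0 0 0 0 0'
python3 -c "from h import *; th()"
```

```text
t: 4.65
tcp_pos: [0.5168, -0.0399, 0.1251]
tool_rot: [0.771, 0.636, -0.004, -0.009]
force: [-14.8, 10.6, 14.8]
finger_gap: 0.171
gripper_force: 34.4
theta 1.1005884445647893 r 0.09263766016571902 tool yaw rel 1.180854232316315
t: 5.15
tcp_pos: [0.5298, -0.0429, 0.1254]
tool_rot: [0.751, 0.66, 0.001, -0.002]
force: [0.6, 5.5, -0.5]
finger_gap: 0.172
gripper_force: 32.1
theta 1.2436221890209782 r 0.09300014048616105 tool yaw rel 1.2423491976577445
```

```bash
python3 -m crank '0 0.05 0 0 0 -0.01; 0 0.03 0 0 0 -0.01; 0 0 0 0 0 0; 0 0 0 0 0 0; 0 0 0 0 0 0'
python3 -c "from h import *; th()"
python3 -m crank '0 -0.04 0 0 0 0; 0 0 0 0 0 0; 0 0 0 0 0 0; 0 0 0 0 0 0; 0 0 0 0 0 0' 0
python3 -m crank '0 0 -0.5 0 0 0; 0 0 -0.5 0 0 0; 0 0 -0.5 0 0 0; 0 0 -0.5 0 0 0; 0 0 0 0 0 0' 1
python3 - <<'E'
from h import *
k=c2w(0,.03); go([*k,.2],YAW)
s=snapshot("wrist"); save(s,"w2"); P=cloud(s)
hsv=cv2.cvtColor(s["image"],cv2.COLOR_RGB2HSV); H,S,V=cv2.split(hsv)
for nm,m,z in (("red",((H<5)|(H>174))&(S>150)&(V>90),.1465),("or",(H>=6)&(H<20)&(S>150)&(V>120),.094),("blue",(H>95)&(H<125)&(S>130)&(V>90),.107)):
  n,L,st,ce=cv2.connectedComponentsWithStats(m.astype(np.uint8))
  for i in range(1,n):
    if st[i,4]>60: print(nm,st[i],ce[i],ray(s,*ce[i],z),np.median(P[L==i],0))
E
```

```text
t: 5.65
tcp_pos: [0.5316, -0.0431, 0.1254]
tool_rot: [0.741, 0.671, -0.0, -0.003]
force: [-2.1, 6.3, 1.7]
finger_gap: 0.17
gripper_force: 32.3
theta 1.2637668728740032 r 0.09301265359004926 tool yaw rel 1.2733932804099455
t: 6.15
tcp_pos: [0.5322, -0.0458, 0.1258]
tool_rot: [0.741, 0.671, 0.0, 0.0]
force: [-0.2, 0.1, 0.6]
finger_gap: 0.501
gripper_force: 0.0
t: 6.65
tcp_pos: [0.5339, -0.0462, 0.2083]
tool_rot: [0.741, 0.671, 0.002, 0.003]
force: [0.3, -0.1, -0.2]
finger_gap: 1.004
gripper_force: 0.0
t 6.65 tcp [ 0.5339 -0.0462  0.2083] gap 1.004 grip 0.0 F [ 0.3 -0.1 -0.2] q [-0.29  0.44  1.69 -0.    1.01 -0.2 ]
shift now [ 1.868 -1.765  0.194] shift after turn [-1.139 -2.302  0.207] turn [ 0.004  -0.0019  0.8107]
red [307 203  20  19 235] [316.32340426 211.79574468] [ 0.52909238 -0.04246421  0.1465    ] [ 0.52904355 -0.04232168  0.14687556]
or [216  66  21  14 179] [224.93296089  72.36312849] [0.46567274 0.06495354 0.094     ] [0.46549727 0.06471386 0.09565366]
or [243 131  17  17 164] [251.38414634 139.62195122] [0.47765626 0.01000791 0.094     ] [0.47694263 0.00982121 0.09425905]
or [279 286  10  21  79] [283.18987342 295.97468354] [ 0.48284355 -0.14984651  0.094     ] [ 0.47100901 -0.18796112  0.04701003]
blue [ 36  60  87  19 567] [83.64197531 69.55202822] [0.36290933 0.07581623 0.107     ] [-0.02134201  0.17118611 -0.42945813]
blue [ 201   81   64   54 2171] [233.04606172 107.46890834] [0.47066597 0.03739294 0.107     ] [0.47105941 0.03732392 0.10780527]
blue [  58  159  130   93 1350] [139.02592593 221.53703704] [ 0.36877757 -0.05002819  0.107     ] [-0.04973666 -0.27389688 -0.43021622]
blue [284 303  38  34 688] [302.44186047 319.50726744] [ 0.5010789  -0.17021322  0.107     ] [ 0.49412002 -0.20695442  0.06276846]
```

View pics/w2.png

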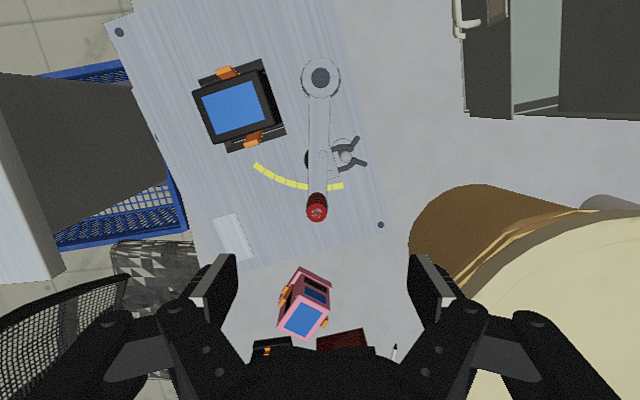

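The wrist view shows the arm parked with its fork on the post at (345,157) and the knob at (317,208). The cassette is uncovered at (233,107), with catches at (225,72) and (251,140). Next I'll turn and move over the cassette.

```bash
python3 -m crank '0 0 0 0 0 0.09; 0 0 0 0 0 0.09; 0 0 0 0 0 0.09; 0 0 0 0 0 0.09; 0 0 0 0 0 0.09'
python3 -m crank '0 0 0 0 0 0.09; 0 0 0 0 0 0.09; 0 0 0 0 0 0.09; 0 0 0 0 0 0.09; 0 0 0 0 0 0'
python3 -m crank '-0.4 -0.8 0 0 0 0; -0.4 -0.8 0 0 0 0; -0.34 -0.7 0 0 0 0; 0 0 0 0 0 0; 0 0 0 0 0 0'
python3 - <<'E'
from h import *
k=c2w(0,.03); print(k); go([*k,.0765],YAW)
s=snapshot("wrist"); P=cloud(s)
hsv=cv2.cvtColor(s["image"],cv2.COLOR_RGB2HSV); H,S,V=cv2.split(hsv)
for nm,m,z in (("red",((H<5)|(H>174))&(S>150)&(V>90),.1465),("or",(H>=6)&(H<20)&(S>150)&(V>120),.094),("blue",(H>95)&(H<125)&(S>130)&(V>90),.107)):
  n,L,st,ce=cv2.connectedComponentsWithStats(m.astype(np.uint8))
  for i in range(1,n):
    if st[i,4]>100: print(nm,st[i],ce[i].round(1),ray(s,*ce[i],z).round(4),np.median(P[L==i],0).round(4))
E
```

```text
t: 7.2
tcp_pos: [0.531, -0.0453, 0.2042]
tool_rot: [0.929, 0.371, -0.001, -0.001]
force: [-0.4, 0.1, -0.3]
finger_gap: 1.0
gripper_force: 0.0
t: 7.7
tcp_pos: [0.5311, -0.0454, 0.2043]
tool_rot: [0.995, 0.1, -0.001, -0.0]
force: [0.2, -0.5, -0.3]
finger_gap: 1.001
gripper_force: 0.0
t: 8.2
tcp_pos: [0.4687, 0.036, 0.2054]
tool_rot: [0.995, 0.102, -0.0, 0.0]
force: [1.5, -0.4, 1.0]
finger_gap: 0.998
gripper_force: 0.0
[0.47107541 0.03510917]
t 8.2 tcp [0.4687 0.036  0.2054] gap 0.998 grip 0.0 F [ 1.5 -0.4  1. ] q [-0.16  0.36  1.84 -0.    0.94  1.21]
shift now [0.055 0.033 3.222] shift after turn [0.054 0.033 3.222] turn [0.0001 0.0002 0.0029]
red [442 146  22  22 240] [451.8 156.6] [ 0.5292 -0.0424  0.1465] [ 0.5293 -0.0415  0.1469]
or [287 183  10  17 133] [291.3 191.1] [0.4664 0.0644 0.094 ] [0.4663 0.0642 0.0956]
blue [ 304  173   37   48 1694] [322.3 196.1] [0.4714 0.037  0.107 ] [0.4718 0.037  0.1078]
blue [ 537  186   44   45 1040] [558.3 208. ] [ 0.5022 -0.1669  0.107 ] [ 0.4945 -0.2069  0.0627]
blue [242 267  10  65 310] [246.6 295.2] [0.3587 0.0883 0.107 ] [-0.0518  0.1684 -0.4296]
blue [348 267  51  88 804] [377.4 298.1] [ 0.381  -0.0362  0.107 ] [-0.0222 -0.2725 -0.4306]
```

```bash
python3 -m crank '0.055 0.015 0.6 0 0 0; 0 0 0.6 0 0 0; 0 0 0.6 0 0 0; 0 0 0.6 0 0 0; 0 0 0 0 0 0'
python3 -m crank '0 0 0.3 0 0 0; 0 0 0.3 0 0 0; 0 0 0.18 0 0 0; 0 0 0 0 0 0; 0 0 0 0 0 0'
python3 - <<'E'
from h import *
k=c2w(0,.03); go([*k,.077],YAW); s=snapshot("side"); 
cv2.imwrite("pics/s2.png",cv2.resize(s["image"][150:270,230:390,::-1],None,fx=5,fy=5,interpolation=cv2.INTER_CUBIC))
E
```

```text
t: 8.75
tcp_pos: [0.4704, 0.0347, 0.1071]
tool_rot: [0.995, 0.1, -0.003, -0.001]
force: [-1.2, 0.2, -0.6]
finger_gap: 1.0
gripper_force: 0.0
t: 9.25
tcp_pos: [0.4719, 0.0352, 0.079]
tool_rot: [0.995, 0.1, 0.0, 0.0]
force: [0.3, -0.8, 0.5]
finger_gap: 0.998
gripper_force: 0.0
t 9.25 tcp [0.4719 0.0352 0.079 ] gap 0.998 grip 0.0 F [ 0.3 -0.8  0.5] q [-0.16  0.59  1.94 -0.    0.61  1.21]
shift now [-0.021 -0.003  0.05 ] shift after turn [-0.021 -0.003  0.05 ] turn [ 0.0003 -0.0006  0.0007]
```

View pics/s2.png

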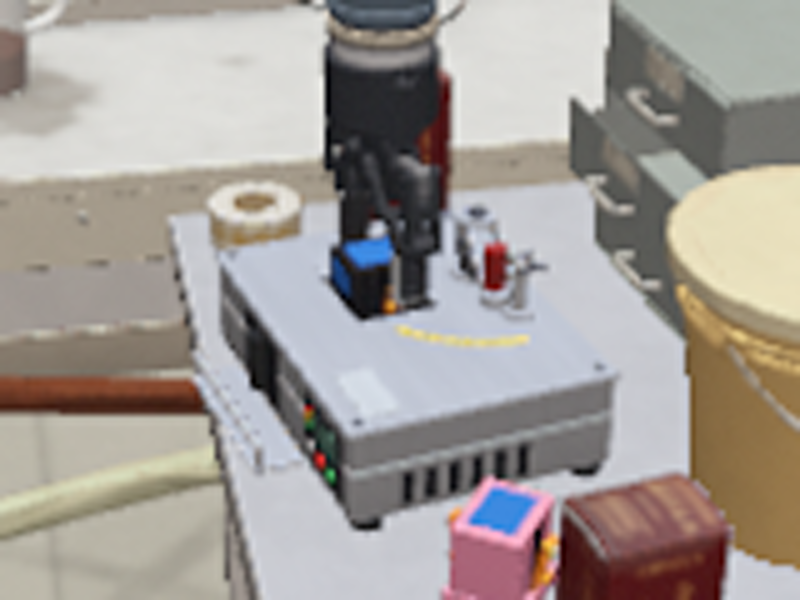

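The side view shows the fingers straddling the cassette: it is at crop (365,275), the right finger at (415,270), and the parked knob at (495,265). I'll lower slightly and squeeze.

```bash
python3 -m crank '-0.01 0 0.06 0 0 0; 0 0 0 0 0 0; 0 0 0 0 0 0; 0 0 0 0 0 0; 0 0 0 0 0 0' -1 40
python3 -m crank '0 0 0 0 0 0; 0 0 0 0 0 0; 0 0 0 0 0 0; 0 0 0 0 0 0; 0 0 0 0 0 0'
python3 -c "
from h import *
go([*c2w(0,.03),.0765],YAW)"
```

```text
t: 9.8
tcp_pos: [0.4713, 0.0357, 0.0771]
tool_rot: [0.995, 0.1, 0.001, -0.0]
force: [-2.3, 2.2, 7.1]
finger_gap: 0.503
gripper_force: 41.4
t: 10.3
tcp_pos: [0.4713, 0.0357, 0.0771]
tool_rot: [0.995, 0.1, 0.001, -0.0]
force: [-0.7, 3.2, 7.3]
finger_gap: 0.513
gripper_force: 41.4
t 10.3 tcp [0.4713 0.0357 0.0771] gap 0.513 grip 41.4 F [-0.7  3.2  7.3] q [-0.16  0.6   1.94  0.    0.6   1.21]
shift now [-0.009  0.014  0.015] shift after turn [-0.009  0.014  0.015] turn [ 0.0001 -0.0011  0.0006]
```

```bash
python3 -m crank '0 0 -0.08 0 0 0; 0 0 -0.08 0 0 0; 0 0 -0.08 0 0 0; 0 0 -0.08 0 0 0; 0 0 -0.08 0 0 0'
python3 -m crank '0 0 -0.1 0 0 0; 0 0 -0.1 0 0 0; 0 0 -0.1 0 0 0; 0 0 -0.1 0 0 0; 0 0 -0.1 0 0 0'
python3 -c "
from h import *
go([*c2w(0,.03),.187],YAW)"
```

```text
t: 10.8
tcp_pos: [0.4708, 0.0354, 0.0923]
tool_rot: [0.995, 0.1, -0.0, -0.0]
force: [0.1, -0.3, -1.9]
finger_gap: 0.507
gripper_force: 41.1
t: 11.3
tcp_pos: [0.4708, 0.0354, 0.1125]
tool_rot: [0.995, 0.1, 0.0, 0.0]
force: [0.3, 0.6, -1.6]
finger_gap: 0.509
gripper_force: 41.1
t 11.3 tcp [0.4708 0.0354 0.1125] gap 0.509 grip 41.1 F [ 0.3  0.6 -1.6] q [-0.16  0.53  1.92 -0.    0.7   1.21]
shift now [ 0.005  0.009 -1.863] shift after turn [ 0.005  0.009 -1.863] turn [ 0.     -0.      0.0007]
```

Free of the well, with the load reading about 1.7 N. I'll continue up.

```bash
python3 -m crank '0 0 -0.2 0 0 0; 0 0 -0.2 0 0 0; 0 0 -0.2 0 0 0; 0 0 -0.2 0 0 0; 0 0 -0.2 0 0 0'
python3 -m crank '0 0 -0.2 0 0 0; 0 0 -0.2 0 0 0; 0 0 -0.2 0 0 0; 0 0 -0.2 0 0 0; 0 0 -0.06 0 0 0'
python3 -m crank '0 0 0 0 0 0; 0 0 0 0 0 0; 0 0 0 0 0 0; 0 0 0 0 0 0; 0 0 0 0 0 0'
python3 - <<'E'
from h import *
go([*c2w(0,.03),.187],YAW); s=snapshot("side"); 
cv2.imwrite("pics/s3.png",cv2.resize(s["image"][150:270,230:390,::-1],None,fx=5,fy=5,interpolation=cv2.INTER_CUBIC))
E
```

```text
t: 11.8
tcp_pos: [0.4709, 0.0354, 0.1529]
tool_rot: [0.995, 0.1, 0.0, 0.0]
force: [0.2, 0.4, -0.8]
finger_gap: 0.507
gripper_force: 41.0
t: 12.3
tcp_pos: [0.4714, 0.0353, 0.1875]
tool_rot: [0.995, 0.1, 0.001, 0.0]
force: [0.2, -0.0, -0.9]
finger_gap: 0.506
gripper_force: 41.1
t: 12.8
tcp_pos: [0.4707, 0.0354, 0.1862]
tool_rot: [0.995, 0.1, -0.0, -0.0]
force: [0.0, 0.4, -1.0]
finger_gap: 0.508
gripper_force: 41.1
t 12.8 tcp [0.4707 0.0354 0.1862] gap 0.508 grip 41.1 F [ 0.   0.4 -1. ] q [-0.16  0.39  1.85  0.    0.89  1.21]
shift now [ 0.008  0.009 -0.019] shift after turn [ 0.008  0.009 -0.019] turn [-0.0002  0.0004  0.0007]
```

View pics/s3.png

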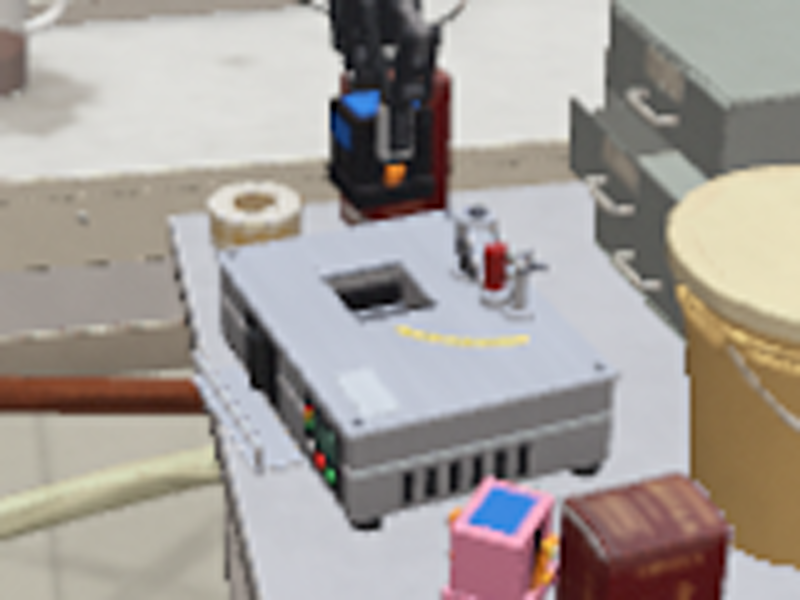

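The side view shows the cassette hanging upright in the fingers at crop (380,150), about 8 cm above the empty well at (380,290). The arm is still parked, with its knob at (495,265), so I'm handing in.

```bash
python3 -c "
from station import manip
print(manip.sign_off())"
```

```text
the job is handed in; nothing more can be done
None
```

The job is handed in at about 13 s of the 51 s allowed: the hold-down arm is clipped on its post and the cassette is held upright by its squeezed catches about 8 cm above the deck; sign-off returned no verdict.

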